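Isolate the flat grinder, clear the truing block, restore power

TASK

Somebody left the truing block standing on the flat grindstone. Turn the red isolator handle fully to OFF, and only with the power off touch the block: lift it off the stone and set it down, without dropping it, upright on the floor of the wooden tray in the free half beside the whetstone. Then turn the isolator handle fully back to ON and let go, leaving the whetstone and the green bottle where they are.

Things in the scene. Friction and masses are not known exactly. Their poses are not given: they have to be found in the camera images.
- isolator: Grey isolator box, yellow front plate, fixed to the bench. Origin on the bench below the centre of its front face, which is 110 mm up. The face, 200 mm up the slope by 130 mm, slopes 30 degrees from horizontal, low edge towards the body's -x (the robot, at yaw 0): its normal leans 30 degrees from vertical to -x. Green mark up the slope of the handle: ON; white mark to its left (+y): OFF.
- guard_bar (a point): Middle of the crossbar of a steel guard hoop (8 mm bar, 112 mm wide) standing square off the isolator's face: 82 mm up the slope from the handle's axis, 105 mm off the face. It bars a vertical gripper from the handle; a gripper square to the face clears it.
- handle_grip (a point): Point on the red handle's turning axis, 30 mm off the sloping face, at the height to grip. z: turning axis, out of the face. x: along the grip bar to its white pointer end, turning with it. The bar is 56 mm long (x), 16 mm thick (y), from 12 to 46 mm off the face, on a disc 60 mm in diameter and 12 mm high.
- handle (a joint): Handle angle (rad): 0 = OFF (pointer at the white mark, 1.2 rad anticlockwise from up-slope seen facing the panel), 1.2 = ON (pointer straight up the slope, at the green mark). End stops at both. An over-centre spring resists with about 0.15 N m up to half-way (0.6), then snaps it on towards the stop. Starts at ON.
- grinder: Blue flat water-stone grinder, fixed, 260 x 220 mm; origin on the bench under the stone's centre. The stone, a sand-coloured disc 200 mm in diameter that does not turn, has its top 120 mm above the bench, a brass nut (28 mm diameter, 10 mm high) at its centre. A thin water pipe stands at its far right corner (105 mm to +x, 85 mm to -y), top 180 mm up.
- block_mid (a point): Centre (30 mm above its underside) of the loose truing block, about 0.3 kg. Dark-green abrasive base 80 (x) x 40 (y) x 20 mm high; on it an orange grip rib 60 (x) x 20 (y) mm from 20 to 60 mm above the underside, to be pinched across y. z is up when it stands on its base. Starts upright on the stone.
- tray: Light wooden tray, fixed, 200 (x) x 150 (y) x 30 mm high outside, walls and floor 5 mm thick. Origin at the centre of its underside. The whetstone takes up its -y half; the free half is the +y half, from about y = -5 mm to y = 70 mm.
- whetstone_mid (a point): Centre of the whetstone, 180 (x) x 58 (y) x 20 mm, white and terracotta, loose, lying in the tray's -y half. Leave alone.
- oil_can: Green bottle, 56 mm diameter, 110 mm high, standing beyond the tray; origin at the centre of its base. Leave alone.
Things that resemble listed ones, but are neither listed nor needed, are in the scene too. Leave any purple or yellow look-alike of the part that bears block_mid alone.

How it is judged (in metres and radians):
On the way, in this order (a step that is already met when the one before it is completed fails the run):
1. the isolator handle is fully at OFF (within 0.1 rad), the block still untouched on the stone (value of joint handle below 0.1 rad and distance of block_mid from where it was at the start of the episode below 0.015 m), for 0.2 s.
2. the block is lifted clear of the stone, held by the fingers, with the handle at OFF (value of joint handle below 0.1 rad and z of block_mid in the frame of grinder above 0.165 m and contact force between the fingers and block above 0.3 N), for 0.1 s.
3. the block, still between the fingers, is upright within 10 mm of the floor of the tray's free half, with the handle at OFF (not dropped in) (x of block_mid in the frame of tray between -0.075 and 0.075 m and y of block_mid in the frame of tray between 0 and 0.07 m and z of block_mid in the frame of tray below 0.045 m and angle between block_mid's own z axis and vertical below 0.12 rad and value of joint handle below 0.1 rad and contact force between the fingers and block above 0.3 N), for 0.04 s.
At the end, for the whole second after the job is handed in: The handle is at ON (within 0.1 rad of its stop), and the truing block stands upright (within 7 degrees), still and released on the floor of the tray, its centre in the tray's free (+y) half (x of block_mid in the frame of tray between -0.075 and 0.075 m and y of block_mid in the frame of tray between 0 and 0.07 m and z of block_mid in the frame of tray below 0.039 m and angle between block_mid's own z axis and vertical below 0.12 rad and linear speed of block below 0.02 m/s and value of joint handle above 1.1 rad); the robot touches nothing.
It fails at once if the robot touches the block while the power is not off (handle more than 0.3 rad from OFF) (value of joint handle above 0.3 rad and contact force between any of the fingers, the arm and block above 0.5 N).
It fails at once if the block is tipped more than 45 degrees (angle between block_mid's own z axis and vertical above 0.785 rad).
It fails at once if the whetstone or the green bottle is moved by more than 30 mm (distance of any of whetstone_mid, oil_can from where it was at the start of the episode above 0.03 m).
It also fails if it takes over 72 s, if anything falls off the work surface, if the arm or the gripper's body presses on something with over 40 N, if the wrist force passes 120 N, or if a joint passes its speed limit or range.

ROBOT

A 6-joint arm with a two-finger parallel gripper is mounted at the origin on the work surface. World frame = base frame: x ahead of the robot, y to its left, z up, the work surface at z = 0. Lengths are in m, angles in degrees, forces in N, time in s.
With the tool pointing down it reaches from about 0.35 to 0.975 m from the base axis. Payload 7.1 kg.
Tool frame: the origin (TCP) lies at the very end of the fingers, on their centre line; the grasp point (between the pads) lies 19 mm behind it (env.hold_point_z is the distance from the TCP to the grasp point, in m); z points along the fingers, y is the line along which they close (so a half turn about z gives the same grasp; the last joint's range is limited). The gripper opens to 88 mm and grips with 3 to 60 N. Pads are 20 mm wide; open, the fingers measure 115 mm over their backs; the gripper's body (75 mm by 178 mm) begins 61 mm behind the grasp point.
Start: joints at [-78.323, 24.242, 93.386, -0, 62.372, -1.089], TCP at [0.138, -0.61, 0.195] pointing down, gripper open.
Joint ranges: [-172.04, 172.04], [-51.8, 120.97], [4.93, 147.93], [-75.15, 255.16], [6.16, 154.13], [-145.62, 145.62]. Speed limits (degrees/s): [136.94, 136.94, 172.46, 180, 180, 180].

INTERFACE

Orientations are given as [roll, pitch, yaw] about the fixed x, y, z axes, in that order (R = Rz(yaw) Ry(pitch) Rx(roll)).
In Python, from station import env gives the robot as it stands. The module is installed in compiled form; this text tells all that it offers.
- The arm moves only by the tool arm_command, never from a script. Its argument "targets" is a list that holds one entry, the list of rows, each a list of 5 numbers: the shift along the tool's x, y, z in units of 25 mm (1.0 is 25 mm), then the turn about the tool's z in units of 5 degrees (1.0 is 5 degrees), then the gripper command: -1 is fully open, 1 is shut, values between are in proportion. A call has exactly 10 rows; each row is the pose to reach, as a shift and turn from the pose commanded when the call began, along the tool's axes at that moment; what a row does not reach only later rows make up. A row lasts 1/10 s, in which the tool goes at most 50 mm and 8.59 degrees, less where a joint would pass 70% of its speed; a pose out of reach is approached as far as the arm can. A call with a gripper value outside its range is refused whole. The fingers move at their own pace and stop on an object; the grip force is fixed at half the most. Time passes only in rows, so rows that repeat a pose let the fingers close, or fill a call up. It gives the time, the measured TCP pose, the force, the opening and the grip force at its end, in the units of the state.
- env.observe(): the state, without advancing time (a new reading comes with each control period).
- env.camera(name): name is "scene" or "side" or "wrist"; returns the picture (384x512x3 uint8, blue, green, red); there is no depth.
- env.get_calibration(name): a dict with "K" (3x3 intrinsics, pixels), "eye" and "rotation" of the camera in the world; the wrist camera has in their place "tool_from_camera" (4x4, takes a point from camera to tool coordinates, whose origin is the TCP and whose axes are the flange's). Camera axes: x right, y down, z forward; pixel columns grow to the right and rows downward; lengths in m; the calibration is good to about 2 mm. A picture is of the moment at which its call begins: read the wrist's pose just before it. get_calibration takes no time and is no camera call.
- env.job_done(): hands the job in; it is judged then, once.
The state is a dict: "time_s": time; "qpos": joint angles; "joint_vel": joint speeds; "tau": joint torques, N m; "eef_pos": TCP position; "tcp_rot": TCP orientation; "wrist_force": force on the tool from outside, world axes, zero at the start; "torque": the same for the moment, N m; "opening": opening from 0.0 (shut) to 1.0 (fully open); "finger_force": force on a finger pad.
Only numpy, scipy, OpenCV 4.12 (cv2) and the standard library are available. Lean on these libraries where they do the work, as an engineer would, in place of code of your own. Each camera call takes 0.05 s, during which the arm holds its last target. There are 200 camera calls.

## Working session

There is one attempt and no reset: what is moved stays moved. The work goes in short steps, Python scripts to look and compute and a tool call to move; the robot and the scene stay as the last step left them, time stands still between calls to the robot, and variables do not carry over. Pictures are saved under pics/ and viewed, at most 10 in all, crops included, and the job is handed in when it is done.

Besides the shell and the picture viewer there is one more tool, called after "Call:" as name([rows], argument=value, ...), one row to a line, values as JSON. arm_command: Moves the arm, as the interface text tells. Its arguments: {"type":"object","properties":{"targets":{"type":"array","items":{"type":"array","items":{"type":"array","items":{"type":"number"}}}}},"required":["targets"]}

```bash
mkdir -p pics; python3 - <<'E'
from station import env
import cv2,numpy as np
print(env.observe())
for n in("scene","side","wrist"):
    c=env.get_calibration(n);print(n,{k:np.round(np.array(v),4).tolist() for k,v in c.items()})
    cv2.imwrite(f"pics/{n}0.png",cv2.resize(env.camera(n),(800,600),interpolation=cv2.INTER_CUBIC))
E
```

```text
{'time_s': 0.0, 'qpos': array([-7.83249540e+01,  2.42835976e+01,  9.34298149e+01,  1.93469393e-04,
        6.23706454e+01, -1.08943680e+00]), 'joint_vel': array([-0.07769977, -0.0206075 ,  0.015323  ,  0.03791424, -0.06280509,
       -0.06134311]), 'tau': array([-1.82964327e-04, -5.44615066e+01, -2.73664802e+01,  6.42064889e-02,
        2.25496525e-02, -1.51299600e-04]), 'eef_pos': array([ 0.13799162, -0.60899   ,  0.19392189]), 'tcp_rot': array([-1.79915961e+02, -1.76944600e-03,  1.27643917e+01]), 'wrist_force': array([ 0.69523214, -0.24759981, -0.12087731]), 'torque': array([-0.05054681,  0.00652634, -0.02676858]), 'finger_force': 0.0, 'opening': 1.0031771288465112}
scene {'K': [[450.4765, 0.0, 245.2429], [0.0, 450.4765, 191.5863], [0.0, 0.0, 1.0]], 'eye': [1.0838, -0.5114, 1.1936], 'rotation': [-142.9407, -0.0432, 44.8812]}
side {'K': [[472.5863, 0.0, 252.3471], [0.0, 472.5863, 188.9249], [0.0, 0.0, 1.0]], 'eye': [0.0726, 0.9935, 1.1072], 'rotation': [-130.9167, 0.6626, -155.1851]}
wrist {'K': [[316.3175, 0.0, 253.4683], [0.0, 316.3175, 189.2144], [0.0, 0.0, 1.0]], 'tool_from_camera': [[-0.0014, -0.9528, -0.3037, 0.0852], [1.0, -0.0015, 0.0003, -0.0017], [-0.0007, -0.3037, 0.9528, -0.1898], [0.0, 0.0, 0.0, 1.0]]}
```

View pics/scene0.png

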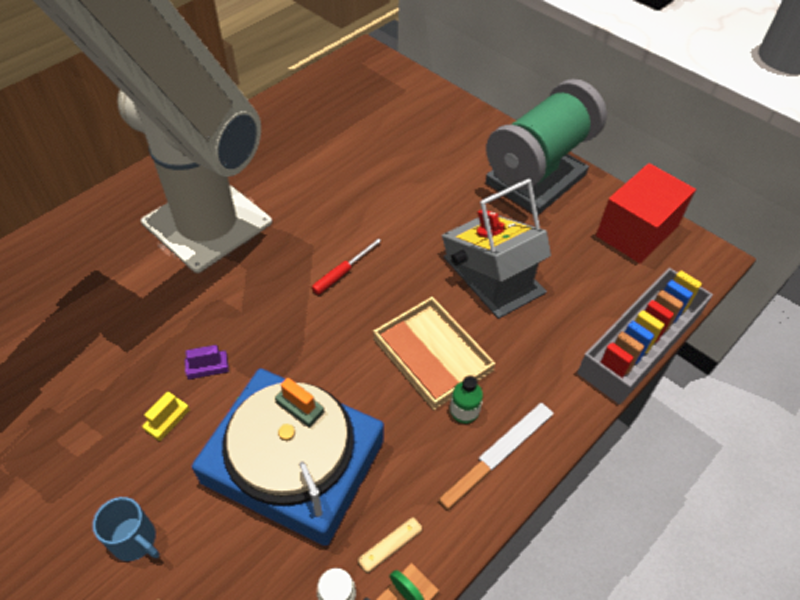

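View pics/side0.png

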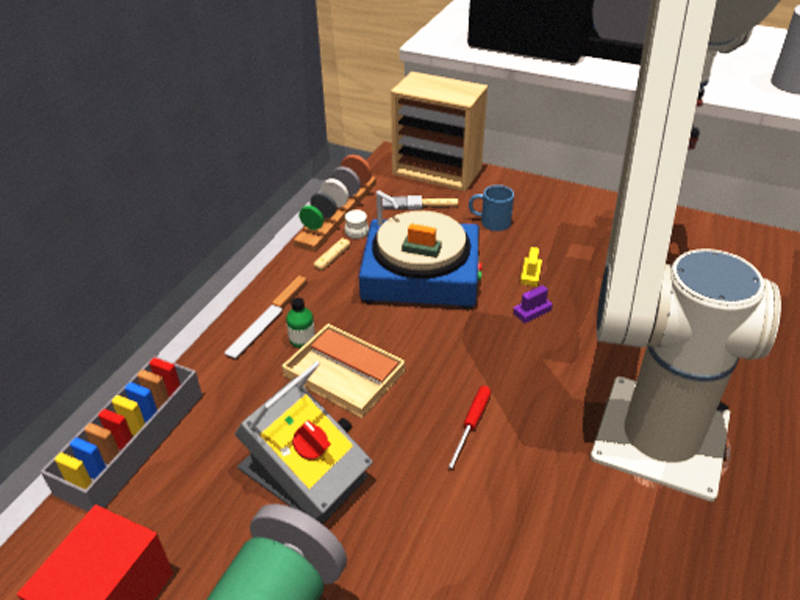

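The scene shows the grinder with an orange and green block at (298,395), plus a yellow look-alike at (165,415) and a purple one at (205,360). The tray is around (434,350) and the isolator at (495,240). In the side view the red handle is at (310,440) and the block at (421,238). Orange on dark green, standing on the stone, fits the description. I'll confirm it in an enlarged mosaic.

```bash
cat >h.py <<'E'
import numpy as np,cv2
from station import env
from scipy.spatial.transform import Rotation as Ro
def cam(n):
    c=env.get_calibration(n);return np.array(c["K"]),np.array(c["eye"]),Ro.from_euler("xyz",c["rotation"],degrees=True).as_matrix()
def ray(n,p):
    K,e,R=cam(n);d=R@np.linalg.solve(K,[p[0],p[1],1]);return e,d/np.linalg.norm(d)
def onz(n,p,z):
    e,d=ray(n,p);return e+d*(z-e[2])/d[2]
def tri(ps,pd):
    A=np.zeros((3,3));b=np.zeros(3);L=[]
    for n,p in(("scene",ps),("side",pd)):
        e,d=ray(n,p);M=np.eye(3)-np.outer(d,d);A+=M;b+=M@e;L.append((M,e))
    x=np.linalg.solve(A,b);return x,[np.linalg.norm(M@(x-e)) for M,e in L]
def proj(n,X):
    K,e,R=cam(n);q=K@(R.T@(np.array(X)-e));return q[:2]/q[2]
E
python3 - <<'E'
from h import *
f={n:cv2.imread(f"pics/{n}0.png") for n in("scene","side")}
def t(n,x,y,w=200):
    h=w*3//4;return cv2.resize(f[n][y:y+h,x:x+w],(400,300),interpolation=cv2.INTER_CUBIC)
m=np.vstack([np.hstack([t("scene",430,170,140),t("side",230,370,160)]),np.hstack([t("scene",210,360,160),t("side",350,200,140)])])
cv2.imwrite("pics/mos.png",m)
s=.64
for a,b in [((373,335),(404,363)),((432,298),(362,412)),((494,362),(283,362)),((435,405),(331,326))]:
    a=np.array(a)*s;b=np.array(b)*s
    print(onz("scene",a,.03).round(3),onz("side",b,.03).round(3))
print(tri(np.array((298,386))*s,np.array((422,228))*s))
print(tri(np.array((287,432))*s,np.array((415,240))*s))
E
```

```text
[0.513 0.034 0.03 ] [0.5   0.052 0.03 ]
[0.534 0.186 0.03 ] [0.52  0.201 0.03 ]
[0.724 0.156 0.03 ] [0.724 0.149 0.03 ]
[0.706 0.005 0.03 ] [0.687 0.016 0.03 ]
(array([ 0.57003658, -0.19539541,  0.18010074]), [np.float64(0.0012039278994974104), np.float64(0.0012039278994974382)])
(array([ 0.5972788 , -0.24153236,  0.11159533]), [np.float64(0.0071593997335222355), np.float64(0.007159399733522301)])
```

View pics/mos.png

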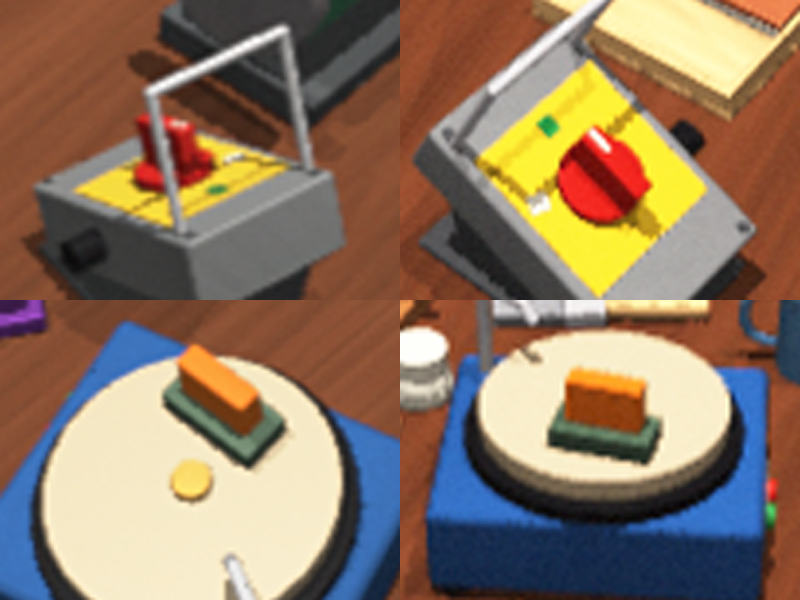

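```bash
cat >m.py <<'E'
from h import *
from scipy.optimize import least_squares
T1=lambda x,y:np.array((430+.35*x,170+.35*y))*.64
T2=lambda x,y:np.array((230+.4*(x-400),370+.4*y))*.64
T3=lambda x,y:np.array((210+.4*x,360+.4*(y-300)))*.64
T4=lambda x,y:np.array((350+.35*(x-400),200+.35*(y-300)))*.64
c,s=.866,.5
def P(p,u,y,n):
    X,Y,w=p[:3];l=np.array([u*c-n*s,y,.11+u*s+n*c]);return Ro.from_euler("z",w).apply(l)+[X,Y,0]
O=[("scene",T1(190,235),.1,-.065,0,0),("scene",T1(332,178),.1,.065,0,0),("scene",T1(40,185),-.1,-.065,0,0),
("scene",T1(152,92),.082,-.054,.105,1),("scene",T1(286,30),.082,.054,.105,1),
("side",T2(415,155),.1,.065,0,0),("side",T2(755,225),-.1,-.065,0,0),("side",T2(605,2),.082,-.054,.105,1),("side",T2(490,97),.082,.054,.105,1),
("scene",T1(178,120),0,0,.046,1),("side",T2(612,168),0,0,.046,1)]
f=lambda p:np.concatenate([proj(n,P(p,u+k*p[3],y,h))-q for n,q,u,y,h,k in O])
if __name__=="__main__":
    r=least_squares(f,[.65,.3,0,0],loss="soft_l1");print(r.x.round(4),np.degrees(r.x[2]).round(1));print(f(r.x).reshape(-1,2).round(1).tolist())
    print("axis",P(r.x,r.x[3],0,0),"bar",P(r.x,.082+r.x[3],0,.105))
    for q in [(198,346),(262,392),(243,408),(180,362)]:print("rib",onz("scene",T3(*q),.18).round(3))
    print("rib far",onz("side",T4(567,370),.18).round(3),onz("side",T4(645,378),.18).round(3))
    print("nut",onz("scene",T3(191,472),.13).round(3))
E
python3 m.py
```

```text
[ 0.545   0.3586 -0.2274 -0.0054] -13.0
[[1.1, 1.6], [2.5, -2.5], [-0.6, -0.8], [1.0, -1.1], [-0.7, -0.6], [-0.2, -5.6], [-1.3, 0.8], [1.2, -2.3], [-0.0, -0.4], [-2.5, -1.1], [0.0, -0.3]]
axis [0.54036705 0.35965924 0.10728169] bar [0.5584023  0.35548503 0.23921169]
rib [ 0.55  -0.196  0.18 ]
rib [ 0.606 -0.189  0.18 ]
rib [ 0.606 -0.205  0.18 ]
rib [ 0.551 -0.212  0.18 ]
rib far [ 0.601 -0.197  0.18 ] [ 0.543 -0.211  0.18 ]
nut [ 0.594 -0.246  0.13 ]
```

Call:
arm_command([
  [[2, -1.6, -1.5, 1, 1], [4, -3.2, -3, 2, 1], [6, -4.8, -4.5, 3, 1], [8, -6.4, -6, 4, 1], [9.5, -7.7, -6.6, 5.15, 1], [11, -9, -6.6, 5.15, 1], [12.5, -10.2, -6.6, 5.15, 1], [14.2, -11.5, -6.6, 5.15, 1], [14.2, -11.5, -6.6, 5.15, 1], [14.2, -11.5, -6.6, 5.15, 1]],
])

```text
time_s: 1.15
eef_pos: [0.4218, -0.2486, 0.3601]
tcp_rot: [-180.0, -0.0, -13.0]
wrist_force: [1.0, 0.3, -0.8]
opening: 0.13
finger_force: 0.0
```

```bash
cat >to.py <<'E'
import sys
from h import *
o=env.observe();p=o["eef_pos"];r=o["tcp_rot"]
print(o["time_s"],p.round(4),r.round(2),o["opening"],o["finger_force"],o["wrist_force"].round(1),o["qpos"].round(0))
R=Ro.from_euler("xyz",r,degrees=True).as_matrix()
for a in sys.argv[1:]:
    t=np.array(eval(a));print(a,(R.T@(t-p)/.025).round(2))
E
python3 to.py "(.42,.2,.36)" "(.45,.34,.36)"
```

```text
1.15 [ 0.4218 -0.2486  0.3601] [-1.800e+02 -3.000e-02 -1.296e+01] 0.1299858158618143 0.0 [ 1.   0.3 -0.8] [-32.   3.  99.   0.  78.  71.]
(.42,.2,.36) [ -4.09 -17.47   0.  ]
(.45,.34,.36) [ -4.18 -23.2    0.  ]
```

Call:
arm_command([
  [[-0.5, -2, 0, 0, 1], [-0.9, -4, 0, 0, 1], [-1.3, -6, 0, 0, 1], [-1.8, -8, 0, 0, 1], [-2.2, -9.9, 0, 0, 1], [-2.7, -11.8, 0, 0, 1], [-3.1, -13.7, 0, 0, 1], [-3.6, -15.6, 0, 0, 1], [-4, -17.5, 0, 0, 1], [-4.5, -19.4, 0, 0, 1]],
])

```text
time_s: 2.15
eef_pos: [0.4197, 0.2492, 0.3597]
tcp_rot: [-180.0, -0.0, -13.0]
wrist_force: [0.5, -0.5, 0.0]
opening: 0.006
finger_force: 0.0
```

```bash
cat >w.py <<'E'
import sys,json
from h import *
n=sys.argv[1];o=env.observe();im=env.camera("wrist")
json.dump([o["eef_pos"].tolist(),o["tcp_rot"].tolist()],open(f"pics/{n}.json","w"))
cv2.imwrite(f"pics/{n}.png",cv2.resize(im,(800,600),interpolation=cv2.INTER_CUBIC));print(o["eef_pos"],o["tcp_rot"])
E
python3 w.py w1
```

```text
[0.41966093 0.24924416 0.35965767] [-1.79999082e+02 -1.62690407e-02 -1.29644803e+01]
```

View pics/w1.png

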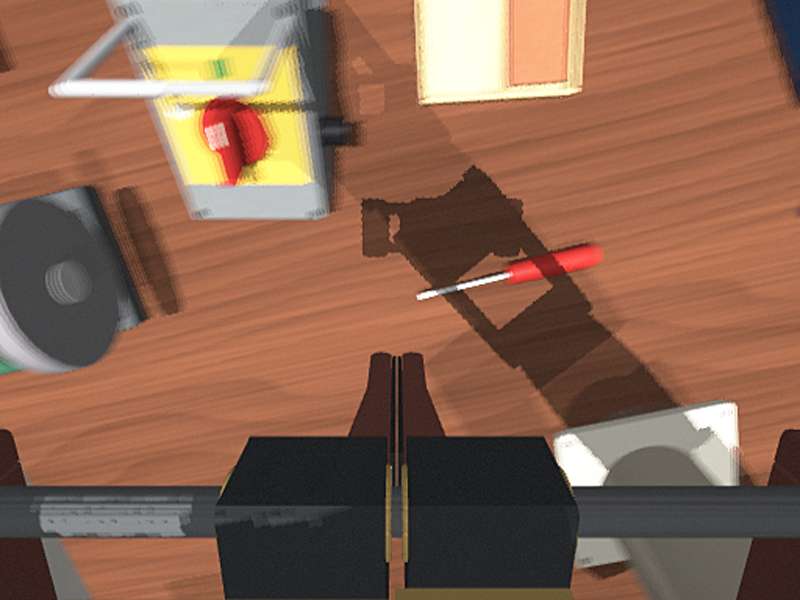

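The wrist view shows the crossbar from (55,90) to (262,90), level in the picture, so the tool yaw matches the isolator. The low face corners are at (193,215) and (328,213).

```bash
cat >wz.py <<'E'
from h import *
import json
def wz(n,q,z):
    p,r=json.load(open(f"pics/{n}.json"));c=env.get_calibration("wrist");M=np.array(c["tool_from_camera"])
    R=Ro.from_euler("xyz",r,degrees=True).as_matrix()
    d=R@M[:3,:3]@np.linalg.solve(np.array(c["K"]),[q[0]*.64,q[1]*.64,1]);e=np.array(p)+R@M[:3,3];return e+d*(z-e[2])/d[2]
E
python3 - <<'E'
from wz import *
a,b=wz("w1",(193,215),.06),wz("w1",(328,213),.06);A,B=wz("w1",(55,90),.239),wz("w1",(262,90),.239)
w=np.radians(-13);ex=np.array([np.cos(w),np.sin(w),0]);ey=np.array([-ex[1],ex[0],0])
print(a,b,A,B,np.linalg.norm(a-b),np.linalg.norm(A-B))
print("axis from low edge",(a+b)/2+.0866*ex,"axis from bar",(A+B)/2-.0185*ex)
X=np.array([.543,.360,.109])
print("fit",X)
E
```

```text
[0.47720119 0.44378039 0.06      ] [0.44900207 0.31336167 0.06      ] [0.57313242 0.41948917 0.239     ] [0.54595584 0.30215055 0.239     ] 0.13343250699365686 0.1204446680636481
axis from low edge [0.54748208 0.35909027 0.06      ] axis from bar [0.54151828 0.36498145 0.239     ]
fit [0.543 0.36  0.109]
```

```bash
cat >>to.py <<'E'
E
cat >iso.py <<'E'
import sys
from h import *
w=np.radians(-13);ex=np.array([np.cos(w),np.sin(w),0]);ey=np.array([-ex[1],ex[0],0]);C=np.array([.543,.361,0])
o=env.observe();p=o["eef_pos"];R=Ro.from_euler("xyz",o["tcp_rot"],degrees=True).as_matrix()
d=p-C;print("local mm",round(d@ex*1e3,1),round(d@ey*1e3,1),round(p[2]*1e3,1),o["tcp_rot"].round(2),"F",o["wrist_force"].round(1),"t",o["time_s"])
for a in sys.argv[1:]:
    x,y,z=eval(a);t=C+ex*x/1e3+ey*y/1e3+[0,0,z/1e3];print(a,(R.T@(t-p)/.025).round(2))
E
python3 iso.py "(-46,42,250)" "(-46,42,113)"
```

```text
local mm -96.7 -130.9 359.5 [-1.7979e+02  7.0000e-02 -1.2800e+01] F [-0.7  2.8  0.4] t 2.2
(-46,42,250) [ 2.06 -6.89  4.4 ]
(-46,42,113) [ 2.06 -6.87  9.88]
```

```bash
python3 - <<'E'
from wz import *
e,d=ray("scene",np.array((511,160))*.64)
C=np.array([.543,.361,0]);w=np.radians(-13);ex=np.array([np.cos(w),np.sin(w),0]);ey=np.array([-ex[1],ex[0],0])
L=lambda p:(round((p-C)@ex*1e3),round((p-C)@ey*1e3),round(p[2]*1e3))
for z in(.05,.08,.11,.14,.17): print(L(wz("w1",(68,283),z)),L(onz("scene",np.array((511,160))*.64,z)))
for z in(.12,.15,.18,.2): print("rim right",L(wz("w1",(110,280),z)),"rim top-right",L(wz("w1",(85,195),z)), L(onz("scene",np.array((515,124))*.64,z)))
E
```

```text
(-155, 210, 50) (-199, 213, 50)
(-147, 190, 80) (-175, 188, 80)
(-138, 169, 110) (-151, 164, 110)
(-129, 148, 140) (-127, 139, 140)
(-121, 127, 170) (-103, 114, 170)
rim right (-132, 124, 120) rim top-right (-57, 132, 120) (-236, 241, 120)
rim right (-124, 105, 150) rim top-right (-54, 113, 150) (-210, 214, 150)
rim right (-115, 87, 180) rim top-right (-50, 94, 180) (-183, 187, 180)
rim right (-110, 75, 200) rim top-right (-48, 82, 200) (-165, 169, 200)
```

Call:
arm_command([
  [[1, -2, 1.5, 0, 1], [1.6, -4, 3, 0, 1], [2.06, -5.5, 4, 0, 1], [2.06, -6.49, 4.4, 0, 1], [2.06, -6.49, 4.4, 0, 1], [2.06, -6.49, 5.9, 0, 1], [2.06, -6.49, 7.4, 0, 1], [2.06, -6.49, 8.6, 0, 1], [2.06, -6.49, 9.6, 0, 1], [2.06, -6.49, 9.88, 0, 1]],
])

```text
time_s: 3.2
eef_pos: [0.5051, 0.3919, 0.1102]
tcp_rot: [179.8, 0.2, -13.0]
wrist_force: [-0.2, 0.2, -0.0]
opening: 0.002
finger_force: 0.0
```

```bash
python3 iso.py "(-46,0,113)" "(-46,-6,113)"; python3 w.py w2;python3 -c "
import cv2;im=cv2.imread('pics/w2.png');cv2.imwrite('pics/w2c.png',cv2.resize(im[150:500,220:620],(800,700))[:600])"
```

```text
local mm -43.9 21.6 110.2 [ 1.7978e+02  1.7000e-01 -1.2990e+01] F [-0.2  0.2 -0. ] t 3.2
(-46,0,113) [-0.09  0.86 -0.11]
(-46,-6,113) [-0.09  1.1  -0.11]
[0.50512683 0.39190673 0.11024535] [ 1.79784767e+02  1.74250206e-01 -1.29944888e+01]
```

View pics/w2c.png

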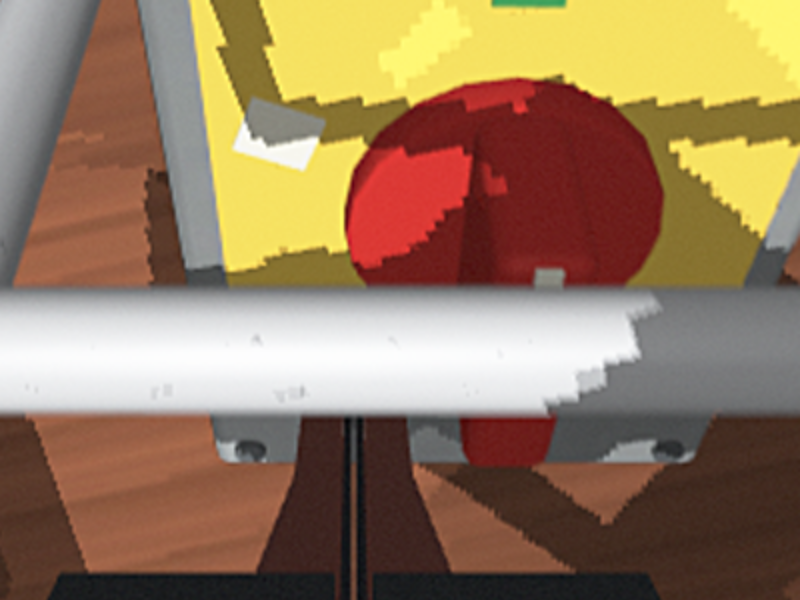

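The crop shows the closed fingertips at x≈355 and the bar's low end at 462-552. The bar is 27 mm to the right, with a clear gap. I'll sweep to the right.

Call:
arm_command([
  [[0, 0.2, 0, 0, 1], [0, 0.4, 0, 0, 1], [0, 0.6, 0, 0, 1], [0, 0.8, 0, 0, 1], [0, 1, 0, 0, 1], [0, 1.15, 0, 0, 1], [0, 1.3, 0, 0, 1], [0, 1.45, 0, 0, 1], [0, 1.45, 0, 0, 1], [0, 1.45, 0, 0, 1]],
])

```text
time_s: 4.25
eef_pos: [0.5002, 0.3616, 0.1165]
tcp_rot: [-179.6, -0.2, -13.0]
wrist_force: [-4.7, 8.4, 12.5]
opening: 0.005
finger_force: 7.0
```

```bash
python3 iso.py; python3 w.py w3;python3 -c "
import cv2;im=cv2.imread('pics/w3.png');cv2.imwrite('pics/w3c.png',cv2.resize(im[100:450,220:620],(800,700))[:600])"
```

```text
local mm -41.9 -9.0 116.5 [-179.55   -0.18  -13.  ] F [-4.7  8.4 12.5] t 4.25
[0.50015562 0.36164842 0.11648923] [-179.55492502   -0.18251089  -13.00326366]
```

View pics/w3c.png

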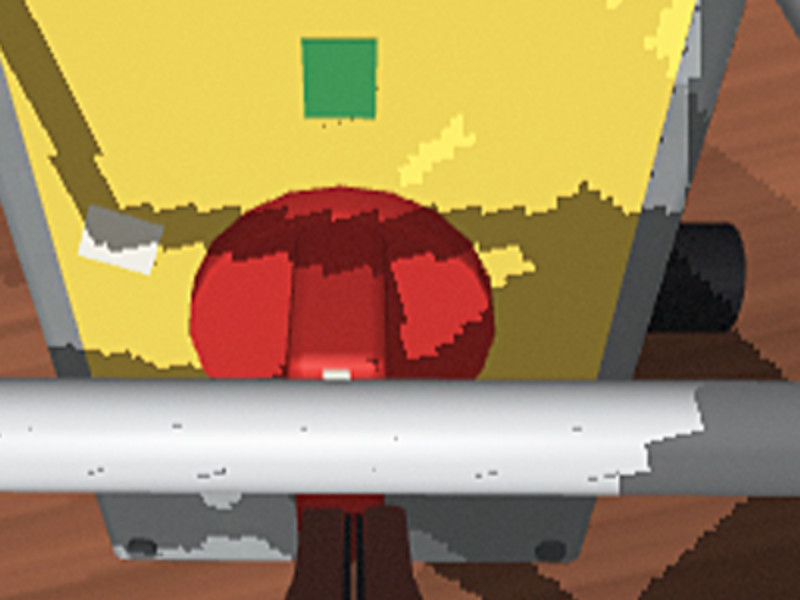

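The handle is still at ON. The tips, at crop (355,510), now sit over the bar's low end, and the force is along the face normal, so they rode up on something. I'll refit the isolator geometry from these two close views before trying again.

```bash
cat >fit.py <<'E'
from h import *
import json
from scipy.optimize import least_squares
c=env.get_calibration("wrist");M=np.array(c["tool_from_camera"]);K=np.array(c["K"])
def pw(n,X):
    p,r=json.load(open(f"pics/{n}.json"));R=Ro.from_euler("xyz",r,degrees=True).as_matrix()
    q=M[:3,:3].T@(R.T@(X-np.array(p))-M[:3,3]);q=K@q;return q[:2]/q[2]/.64
off={"w2":(220,150),"w3":(220,100)}
def I(p,u,y,n):
    w=p[3];l=np.array([u*.866-n*.5,y,.11+u*.5+n*.866]);return Ro.from_euler("z",w).apply(l)+[p[0],p[1],p[2]]
# view,crop px (None=ignored), u,y,n, is-handle-related
O=[("w2",(215,462),-.1,.065,0,0),("w2",(690,462),-.1,-.065,0,0),("w3",(115,558),-.1,.065,0,0),("w3",(578,560),-.1,-.065,0,0),
("w2",(None,350),.082,0,.105,1),("w3",(None,436),.082,0,.105,1),
("w2",(345,None),0,.03,.012,1),("w2",(663,None),0,-.03,.012,1),("w2",(None,78),.03,0,.012,1),("w3",(190,None),0,.03,.012,1),("w3",(495,None),0,-.03,.012,1),("w3",(None,185),.03,0,.012,1)]
def f(p,full=0):
    r=[]
    for v,q,u,y,n,k in O:
        e=pw(v,I(p,u+k*p[4],y,n))
        for i in(0,1):
            if q[i] is not None:r.append(e[i]-(off[v][i]+q[i]/2))
    return np.array(r)
if __name__=="__main__":
    r=least_squares(f,[.545,.357,0,-.227,0]);print(r.x.round(4),f(r.x).round(1))
    p=r.x;print("axis",I(p,p[4],0,0))
    for v in("w2","w3"):
        for u in(-.028,.028):print(v,u,[(2*(pw(v,I(p,u+p[4],y,.046))-off[v])).round() for y in(.008,-.008)])
        print(v,"tip",2*(pw(v,np.array(json.load(open(f"pics/{v}.json"))[0]))-off[v]))
E
python3 fit.py
```

```text
[ 0.5454  0.3556  0.0045 -0.2336 -0.0021] [-2.   1.   5.6  1.7 -5.4  1.1  2.5  2.  -3.5 -5.7 -1.   3.3 10.4 -4.
  1.1 10.2]
axis [0.54365226 0.3560467  0.11345748]
w2 -0.028 [array([463., 474.]), array([551., 474.])]
w2 0.028 [array([499., 259.]), array([614., 260.])]
w2 tip [362.03630595 400.23203213]
w3 -0.028 [array([295., 567.]), array([380., 567.])]
w3 0.028 [array([279., 358.]), array([389., 359.])]
w3 tip [362.03630595 500.23203213]
```

```bash
python3 - <<'E'
from h import *
a=[]
for n,(x,y) in(("scene",(275,105)),("side",(145,225))):
    im=env.camera(n);a.append(cv2.resize(im[y:y+120,x:x+80],(400,600),interpolation=cv2.INTER_CUBIC))
cv2.imwrite("pics/c4.png",np.hstack(a))
E
python3 iso.py
```

```text
local mm -41.9 -9.0 116.5 [-179.56   -0.18  -13.  ] F [-3.4  8.8 12.5] t 4.4
```

View pics/c4.png

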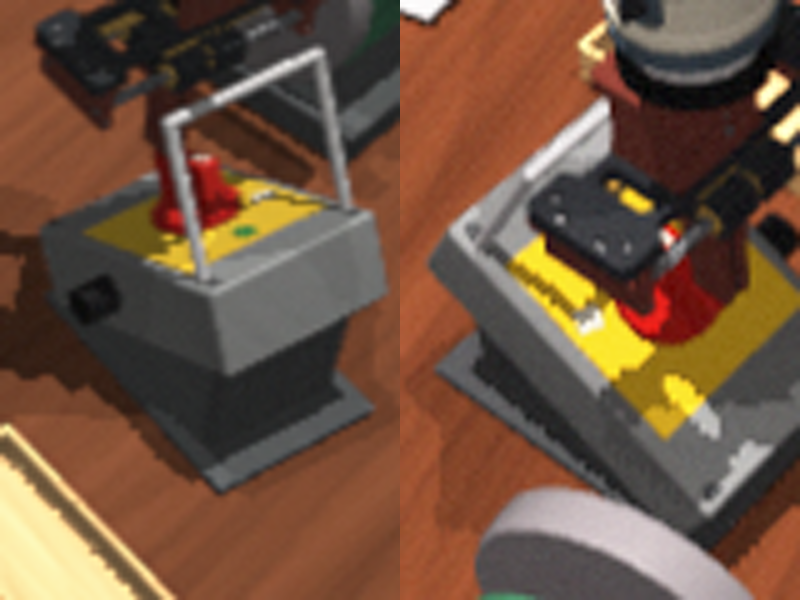

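The scene crop shows the fingers at (160,170) beside the bar, and the side crop shows the white pointer unmoved at (672,238). The handle hasn't turned, so the tips slid over the bar's low end. I'll lift, go back to the +y side, and probe deeper.

Call:
arm_command([
  [[0, 0, -1, 0, 1], [0, 0, -2, 0, 1], [0, -0.7, -2, 0, 1], [0, -1.4, -2, 0, 1], [0, -1.4, -1.5, 0, 1], [0, -1.4, -0.5, 0, 1], [0, -1.4, 0.2, 0, 1], [0, -1.4, 0.5, 0, 1], [0, -1.4, 0.8, 0, 1], [0, -1.4, 0.8, 0, 1]],
])

```text
time_s: 5.4
eef_pos: [0.5061, 0.3918, 0.0919]
tcp_rot: [179.9, 0.1, -13.0]
wrist_force: [-1.4, 0.1, -1.2]
opening: 0.002
finger_force: 0.0
```

```bash
sed -i 's/C=np.array(\[.543,.361,0\])/C=np.array([.5437,.356,0])/' iso.py; python3 iso.py
```

```text
local mm -44.7 26.4 91.9 [ 1.7994e+02  5.0000e-02 -1.3000e+01] F [-1.4  0.1 -1.2] t 5.4
```

Call:
arm_command([
  [[0, 0.2, -0.1, 0, 1], [0, 0.4, -0.1, 0, 1], [0, 0.6, -0.1, 0, 1], [0, 0.8, -0.1, 0, 1], [0, 1, -0.1, 0, 1], [0, 1.1, -0.1, 0, 1], [0, 1.2, -0.1, 0, 1], [0, 1.3, -0.1, 0, 1], [0, 1.4, -0.1, 0, 1], [0, 1.4, -0.1, 0, 1]],
])

```text
time_s: 6.4
eef_pos: [0.4978, 0.3616, 0.0961]
tcp_rot: [-179.7, 0.1, -13.0]
wrist_force: [-7.1, 15.5, -1.2]
opening: 0.008
finger_force: 7.1
```

```bash
python3 iso.py; python3 - <<'E'
from h import *
im=env.camera("side");cv2.imwrite("pics/s5.png",cv2.resize(im[240:300,160:240],(800,600),interpolation=cv2.INTER_CUBIC))
E
python3 w.py w5
python3 -c "
import cv2,numpy as np
a=cv2.imread('pics/w5.png')[50:500,200:600];b=cv2.imread('pics/s5.png')
cv2.imwrite('pics/c5.png',np.hstack([cv2.resize(a,(400,450)),cv2.resize(b,(400,300))[:, :].copy() if 0 else cv2.copyMakeBorder(cv2.resize(b,(400,300)),0,150,0,0,0)]))"
```

```text
local mm -45.9 -4.9 96.1 [-1.7968e+02  7.0000e-02 -1.3040e+01] F [-7.1 15.5 -1.2] t 6.4
[0.4978145  0.36160477 0.09610919] [-1.79686032e+02  7.01071604e-02 -1.30278755e+01]
```

View pics/c5.png

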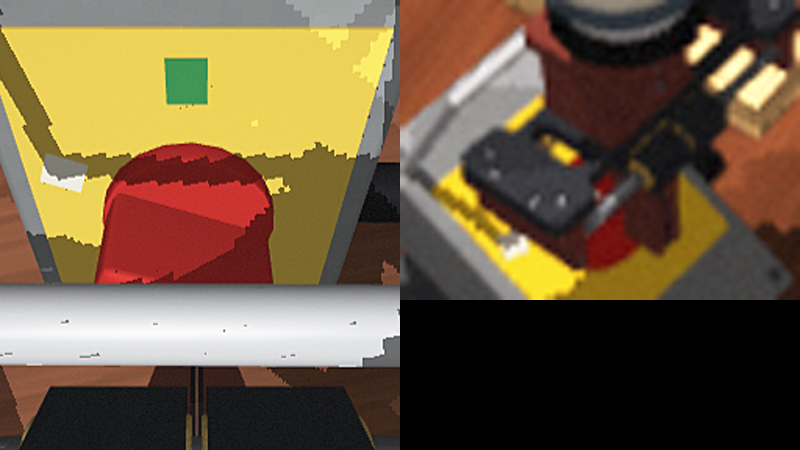

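The bar top edge now runs from (110,195) to (270,235) in the crop, pointing at the white mark. With foreshortening that matches 1.2 rad, and the 15 N push shows it is against its stop, so the handle is OFF. I'll retreat and go to the block.

Call:
arm_command([
  [[-0.6, 1, 0, 0, 1], [-1.2, 1, 0, 0, 1], [-1.2, 1, -2, 0, 1], [-1.2, 1, -4, 0, 0], [-1.2, 1, -6, 0, -1], [-1.2, 1, -8, 0, -1], [-1.2, 2.5, -9.5, 0, -1], [-1.2, 4.5, -9.5, -1, -1], [-1.2, 6.5, -9.5, -2, -1], [-1.2, 8.5, -9.5, -3, -1]],
])

```text
time_s: 7.5
eef_pos: [0.4214, 0.1588, 0.3334]
tcp_rot: [-180.0, -0.1, 2.3]
wrist_force: [0.0, -1.6, -0.2]
opening: 0.601
finger_force: 0.0
```

```bash
python3 to.py "(.55,-.2,.33)"
```

```text
7.5 [0.4214 0.1588 0.3334] [-1.7999e+02 -1.1000e-01  2.2600e+00] 0.6012711684141532 0.0 [ 0.  -1.6 -0.2] [ 19.   0. 105.  -0.  74. 107.]
(.55,-.2,.33) [ 4.57 14.54  0.14]
```

Call:
arm_command([
  [[0.6, 1.9, 0, -1, -1], [1.2, 3.8, 0, -1.5, -1], [1.8, 5.7, 0, -1.5, -1], [2.4, 7.6, 0, -1.5, -1], [3, 9.5, 0, -1.5, -1], [3.6, 11.3, 0, -1.5, -1], [4.1, 13.1, 0, -1.5, -1], [4.57, 14.5, 0, -1.5, -1], [4.57, 14.5, 0, -1.5, -1], [4.57, 14.5, 0, -1.5, -1]],
])

```text
time_s: 8.5
eef_pos: [0.5487, -0.1983, 0.3325]
tcp_rot: [-180.0, 0.0, 9.4]
wrist_force: [-1.0, -0.2, 0.2]
opening: 1.001
finger_force: 0.0
```

```bash
python3 w.py w6
```

```text
[ 0.54874758 -0.19825819  0.33247996] [-1.79971260e+02  2.72830773e-02  9.41345277e+00]
```

View pics/w6.png

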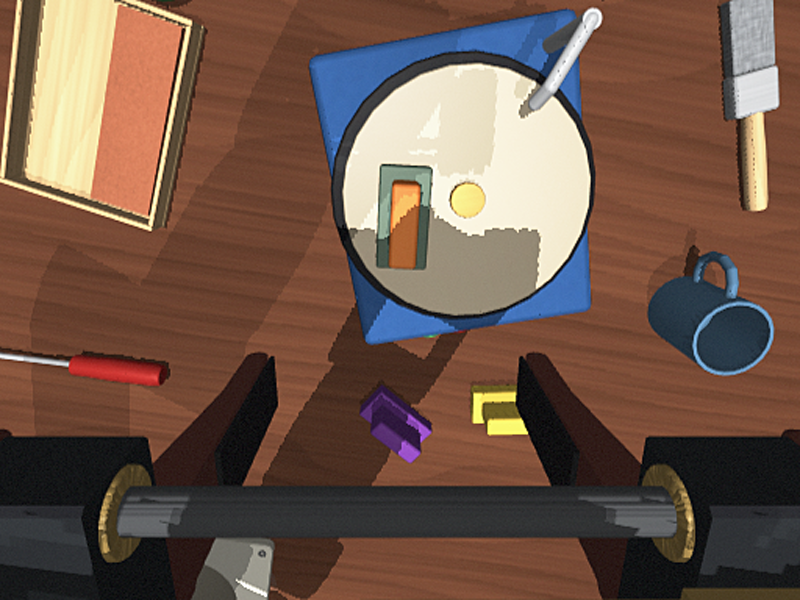

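Wrist view: the orange rib top is around (404,224), its base spans (382,165) to (428,270), tilted about 2.5° against the tool, so block yaw is about 7°. The tray's near edge runs from (2,178) to (152,230), with its right side up to (200,25).

```bash
python3 - <<'E'
from wz import *
for q,z in [((404,224),.18),((404.5,217),.14),((467,199),.13),((2,178),.03),((152,230),.03),((200,25),.03)]:print(q,wz("w6",q,z).round(4))
E
python3 to.py "(.577,-.2,.2)"
```

```text
(404, 224) [ 0.5771 -0.1974  0.18  ]
(404.5, 217) [ 0.5761 -0.1986  0.14  ]
(467, 199) [ 0.5965 -0.245   0.13  ]
(2, 178) [0.5338 0.189  0.03  ]
(152, 230) [0.5059 0.0445 0.03  ]
(200, 25) [0.6986 0.0049 0.03  ]
8.55 [ 0.5486 -0.1974  0.3326] [-1.7997e+02  2.0000e-02  9.4900e+00] 1.0013957956392765 0.0 [-0.2  0.   0. ] [-21.  13.  90.   0.  76.  60.]
(.577,-.2,.2) [1.1  0.29 5.3 ]
```

Call:
arm_command([
  [[0.6, 0.1, 1, 0.5, -1], [1.1, 0.2, 2.5, 0.5, -1], [1.1, 0.2, 4, 0.5, -1], [1.1, 0.2, 5.3, 0.5, -1], [1.1, 0.2, 6.3, 0.5, -1], [1.1, 0.2, 7, 0.5, -1], [1.1, 0.2, 7.45, 0.5, -1], [1.1, 0.2, 7.45, 0.5, -1], [1.1, 0.2, 7.45, 0.5, 0], [1.1, 0.2, 7.45, 0.5, 1]],
])

```text
time_s: 9.55
eef_pos: [0.5779, -0.1984, 0.1478]
tcp_rot: [179.9, -0.1, 7.0]
wrist_force: [-0.8, 1.0, 0.9]
opening: 0.855
finger_force: 0.0
```

Call:
arm_command([
  [[0, 0, 0, 0, 1], [0, 0, 0, 0, 1], [0, 0, 0, 0, 1], [0, 0, 0, 0, 1], [0, 0, 0, 0, 1], [0, 0, 0, 0, 1], [0, 0, -0.1, 0, 1], [0, 0, -0.3, 0, 1], [0, 0, -0.6, 0, 1], [0, 0, -0.8, 0, 1]],
])

```text
time_s: 10.55
eef_pos: [0.5771, -0.1985, 0.1671]
tcp_rot: [180.0, -0.0, 7.0]
wrist_force: [1.0, -0.3, -3.4]
opening: 0.222
finger_force: 30.0
```

```bash
python3 to.py
```

```text
10.55 [ 0.5771 -0.1985  0.1671] [ 1.80e+02 -1.00e-02  7.02e+00] 0.22213629185204756 29.97647613286972 [ 1.  -0.3 -3.4] [-20.  25.  97.   0.  59.  63.]
```

Call:
arm_command([
  [[0, 0, -1.3, 0, 1], [0, 0, -2.8, 0, 1], [0.2, -0.8, -3.7, 0, 1], [0.7, -2.5, -3.7, 0.6, 1], [1.2, -4.3, -3.7, 1.2, 1], [1.7, -6.2, -3.7, 1.8, 1], [2.2, -8.1, -3.7, 2.4, 1], [2.7, -10, -3.7, 3, 1], [3.1, -11.6, -3.7, 3.66, 1], [3.45, -12.85, -3.7, 3.66, 1]],
])

```text
time_s: 11.55
eef_pos: [0.6232, 0.1336, 0.2593]
tcp_rot: [-180.0, -0.0, -11.3]
wrist_force: [-0.6, -0.2, -3.1]
opening: 0.224
finger_force: 30.0
```

```bash
python3 to.py "(.6235,.131,.06)" "(.6235,.131,.034)" "(.6235,.131,.0315)"; python3 w.py w7
```

```text
11.55 [0.6232 0.1336 0.2593] [-1.7998e+02 -1.0000e-02 -1.1290e+01] 0.2239440195469746 29.976653158664703 [-0.6 -0.2 -3.1] [ 11.  22.  88.   0.  70. 112.]
(.6235,.131,.06) [0.03 0.1  7.97]
(.6235,.131,.034) [0.03 0.11 9.01]
(.6235,.131,.0315) [0.03 0.11 9.11]
[0.62322102 0.133639   0.25932751] [-1.79976319e+02 -9.38033356e-03 -1.12912520e+01]
```

View pics/w7.png

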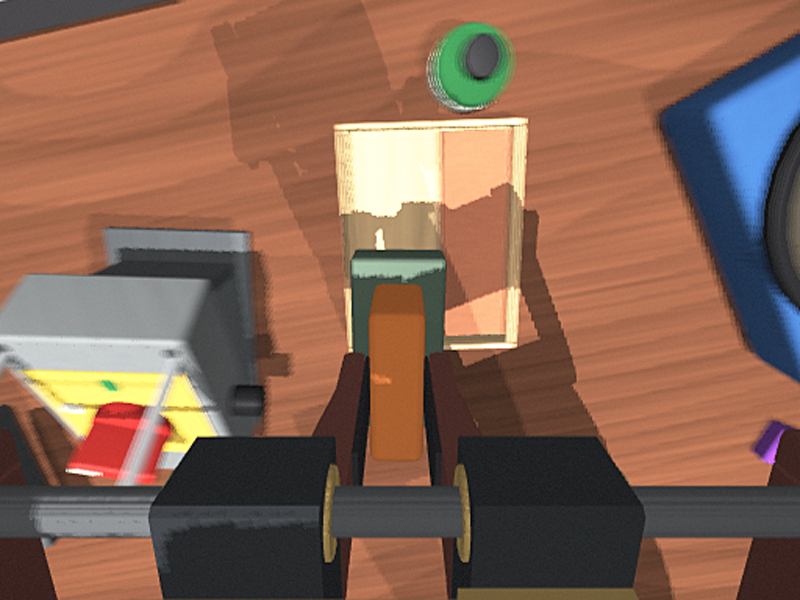

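The wrist view shows the block upright in the fingers at (397,300), squared to the tray, over the pale free half. The red handle at (120,440) points left, to OFF. I'll lower the block.

Call:
arm_command([
  [[0.03, 0.1, 1.5, 0, 1], [0.03, 0.1, 3, 0, 1], [0.03, 0.1, 4.5, 0, 1], [0.03, 0.1, 6, 0, 1], [0.03, 0.1, 7.2, 0, 1], [0.03, 0.1, 8.1, 0, 1], [0.03, 0.1, 8.6, 0, 1], [0.03, 0.1, 8.9, 0, 1], [0.03, 0.1, 9.05, 0, 1], [0.03, 0.1, 9.1, 0, 1]],
])

```text
time_s: 12.6
eef_pos: [0.6241, 0.1281, 0.0332]
tcp_rot: [180.0, -0.0, -11.3]
wrist_force: [-6.1, -2.7, 12.6]
opening: 0.223
finger_force: 30.0
```

Call:
arm_command([
  [[0, 0, 0.05, 0, 1], [0, 0, 0.1, 0, 1], [0, 0, 0.1, 0, 1], [0, 0, 0.1, 0, 1], [0, 0, 0.1, 0, 1], [0, 0, 0.1, 0, 1], [0, 0, 0.1, 0, 1], [0, 0, 0.1, 0, 1], [0, 0, 0.1, 0, 1], [0, 0, 0.1, 0, 1]],
])

```text
time_s: 13.6
eef_pos: [0.6242, 0.128, 0.0331]
tcp_rot: [-180.0, -0.1, -11.3]
wrist_force: [-9.5, -4.0, 21.9]
opening: 0.224
finger_force: 30.0
```

Call:
arm_command([
  [[0, 0, -0.15, 0, 1], [0, 0, -0.25, 0, 1], [0, 0, -0.25, 0, 0.4], [0, 0, -0.25, 0, 0.2], [0, 0, -0.25, 0, 0], [0, 0, -0.25, 0, 0], [0, 0, -0.25, 0, 0], [0, 0, -1, 0, 0], [0, 0, -2.5, 0, 0], [0, 0, -4.5, 0, 0]],
])

```text
time_s: 14.6
eef_pos: [0.6217, 0.128, 0.1401]
tcp_rot: [179.9, 0.3, -11.3]
wrist_force: [1.2, -0.0, 0.1]
opening: 0.502
finger_force: 0.0
```

Call:
arm_command([
  [[0, 0, -2, 0, 1], [0, 0, -4, 0, 1], [0, 0, -6, 0, 1], [0, 0, -7, 0, 1], [0, 0, -7, 0, 1], [0, 0, -7, 0, 1], [0, 0, -7, 0, 1], [0, 0, -7, 0, 1], [0, 0, -7, 0, 1], [0, 0, -7, 0, 1]],
])

```text
time_s: 15.6
eef_pos: [0.6234, 0.1283, 0.3155]
tcp_rot: [180.0, 0.1, -11.3]
wrist_force: [0.7, 0.7, -0.1]
opening: 0.002
finger_force: 0.0
```

```bash
python3 to.py; python3 w.py w8; python3 - <<'E'
from h import *
a=cv2.resize(env.camera("scene")[170:290,220:380],(400,300));b=cv2.resize(env.camera("side")[180:330,130:330],(400,300))
w=cv2.resize(cv2.imread("pics/w8.png"),(400,300))
cv2.imwrite("pics/c8.png",np.vstack([np.hstack([a,b]),np.hstack([w,w*0])]))
E
```

```text
15.6 [0.6234 0.1283 0.3155] [ 1.7997e+02  8.0000e-02 -1.1290e+01] 0.002492098215617707 0.0 [ 0.7  0.7 -0.1] [ 11.  19.  85.  -0.  76. 112.]
[0.62341516 0.12826881 0.31547082] [ 1.79967527e+02  8.04524500e-02 -1.12855528e+01]
```

View pics/c8.png

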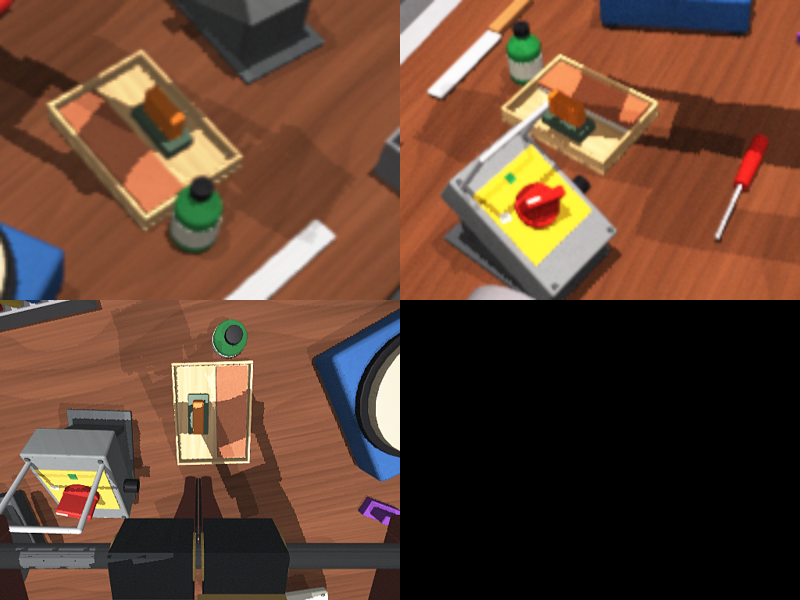

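The mosaic shows the block standing upright in the pale free half at (200,412) in the wrist tile, with the whetstone and bottle unmoved and the handle still at OFF. That picture was my eleventh, one over the limit of 10, so from here I work from numbers only.

```bash
python3 iso.py "(-48,32,310)" "(-48,32,110)"
```

```text
local mm 129.1 -203.8 316.1 [ 1.7999e+02  2.0000e-02 -1.1280e+01] F [-0.4 -0.1 -0.7] t 15.75
(-48,32,310) [-6.8  -9.64  0.25]
(-48,32,110) [-6.79 -9.64  8.25]
```

Call:
arm_command([
  [[-1.1, -1.6, 0, 0.34, 1], [-2.2, -3.2, 0, 0.34, 1], [-3.3, -4.8, 0, 0.34, 1], [-4.4, -6.4, 0, 0.34, 1], [-5.5, -8, 0, 0.34, 1], [-6.4, -9.2, 0.1, 0.34, 1], [-6.8, -9.64, 0.2, 0.34, 1], [-6.8, -9.64, 0.25, 0.34, 1], [-6.8, -9.64, 0.25, 0.34, 1], [-6.8, -9.64, 0.25, 0.34, 1]],
])

```text
time_s: 16.75
eef_pos: [0.505, 0.3965, 0.3103]
tcp_rot: [180.0, -0.0, -13.1]
wrist_force: [0.5, 0.3, -0.4]
opening: 0.006
finger_force: 0.0
```

```bash
python3 iso.py "(-48,32,110)" "(-27,32,110)" "(-27,12,110)"
```

```text
local mm -46.8 30.7 310.3 [ 1.7998e+02 -2.0000e-02 -1.3080e+01] F [ 0.5  0.3 -0.4] t 16.75
(-48,32,110) [-0.05 -0.05  8.01]
(-27,32,110) [ 0.79 -0.05  8.01]
(-27,12,110) [0.79 0.75 8.01]
```

Call:
arm_command([
  [[-0.05, -0.1, 1.5, 0, 1], [-0.05, -0.1, 3, 0, 1], [-0.05, -0.1, 4.5, 0, 1], [-0.05, -0.1, 6, 0, 1], [-0.05, -0.1, 7, 0, 1], [-0.05, -0.1, 7.7, 0, 1], [-0.05, -0.1, 8, 0, 1], [-0.05, -0.1, 8.1, 0, 1], [-0.05, -0.1, 8.1, 0, 1], [-0.05, -0.1, 8.1, 0, 1]],
])

```text
time_s: 17.75
eef_pos: [0.5044, 0.4009, 0.109]
tcp_rot: [-179.9, -0.1, -13.0]
wrist_force: [0.9, -0.2, 0.6]
opening: 0.004
finger_force: 0.0
```

Call:
arm_command([
  [[0.15, 0, 0, 0, 1], [0.3, 0, 0, 0, 1], [0.45, 0, 0, 0, 1], [0.6, 0, 0, 0, 1], [0.7, 0, 0, 0, 1], [0.8, 0, 0, 0, 1], [0.85, 0, 0, 0, 1], [0.85, 0, 0, 0, 1], [0.85, 0, 0, 0, 1], [0.85, 0, 0, 0, 1]],
])

```text
time_s: 18.75
eef_pos: [0.5245, 0.3971, 0.1079]
tcp_rot: [-179.9, -0.0, -13.0]
wrist_force: [-1.7, 5.3, 0.1]
opening: 0.009
finger_force: 2.3
```

```bash
python3 iso.py
```

```text
local mm -28.0 35.7 107.9 [-1.7988e+02 -2.0000e-02 -1.2990e+01] F [-1.7  5.3  0.1] t 18.75
```

Call:
arm_command([
  [[0, 0.15, 0, 0, 1], [0, 0.3, 0, 0, 1], [0, 0.45, 0, 0, 1], [0, 0.6, 0, 0, 1], [0, 0.7, 0, 0, 1], [0, 0.8, 0, 0, 1], [0, 0.9, 0, 0, 1], [0, 0.95, 0, 0, 1], [0, 0.95, 0, 0, 1], [0, 0.95, 0, 0, 1]],
])

```text
time_s: 19.75
eef_pos: [0.5333, 0.389, 0.1151]
tcp_rot: [-177.9, -1.5, -12.9]
wrist_force: [24.3, 48.2, -7.6]
opening: 0.004
finger_force: 31.4
```

```bash
python3 iso.py; python3 w.py w9; python3 - <<'E'
import cv2,numpy as np
for n in("w3","w5","w9"):
    im=cv2.imread(f"pics/{n}.png").astype(int);b,g,r=im[...,0],im[...,1],im[...,2]
    m=(b>180)&(g>180)&(r>180);ys,xs=np.where(m[150:330,200:640]);print(n,m.sum(),len(xs))
E
```

```text
local mm -17.6 29.8 115.1 [-177.93   -1.47  -12.87] F [24.3 48.2 -7.6] t 19.75
[0.53329995 0.38901523 0.11509129] [-177.9307562    -1.46651675  -12.8672683 ]
w3 45044 11372
w5 45969 470
w9 16111 130
```

The finger jammed on the bar's end face. I'll back out, move closer to the axis, and push from below.

Call:
arm_command([
  [[0, -0.4, 0, 0, 1], [0, -0.8, 0, 0, 1], [0, -1.1, 0, 0, 1], [-0.3, -1.1, 0, 0, 1], [-0.7, -1.1, 0, 0, 1], [-1, -1.1, 0, 0, 1], [-1, -0.9, 0, 0, 1], [-1, -0.6, 0, 0, 1], [-1, -0.55, 0, 0, 1], [-1, -0.55, 0, 0, 1]],
])

```text
time_s: 20.8
eef_pos: [0.4978, 0.3911, 0.1079]
tcp_rot: [-180.0, -0.0, -13.0]
wrist_force: [-0.5, 0.2, -0.5]
opening: 0.004
finger_force: 0.0
```

```bash
python3 iso.py "(-48,23,110)" "(-36,23,110)" "(-27,23,110)"
```

```text
local mm -52.6 23.9 107.9 [-1.800e+02 -1.000e-02 -1.303e+01] F [-0.5  0.2 -0.5] t 20.8
(-48,23,110) [ 0.19  0.04 -0.09]
(-36,23,110) [ 0.67  0.04 -0.09]
(-27,23,110) [ 1.03  0.04 -0.09]
```

Call:
arm_command([
  [[0.2, 0, -0.05, 0, 1], [0.4, 0, -0.1, 0, 1], [0.5, 0, -0.1, 0, 1], [0.6, 0, -0.1, 0, 1], [0.7, 0, -0.1, 0, 1], [0.8, 0, -0.1, 0, 1], [0.9, 0, -0.1, 0, 1], [1, 0, -0.1, 0, 1], [1, 0, -0.1, 0, 1], [1, 0, -0.1, 0, 1]],
])

```text
time_s: 21.8
eef_pos: [0.5218, 0.3862, 0.1101]
tcp_rot: [-180.0, 0.0, -13.0]
wrist_force: [-0.3, 0.1, -0.3]
opening: 0.005
finger_force: 0.3
```

```bash
python3 iso.py
```

```text
local mm -28.1 24.5 110.1 [-1.800e+02  1.000e-02 -1.298e+01] F [-0.3  0.1 -0.3] t 21.8
```

```bash
cat >ang.py <<'E'
import sys
from fit import *
P=[.5454,.3556,.0045,-.2336,-.0021]
def sil(v,th):
    m=np.zeros((600,800),np.uint8);o=[(.03*np.cos(a),.03*np.sin(a)) for a in np.linspace(0,6.28,40)]
    b=[(s*.028,t*.008) for s in(1,-1) for t in(1,-1)];c_,s_=np.cos(th),np.sin(th);b=[(x*c_-y*s_,x*s_+y*c_) for x,y in b]
    for pts,hs in((o,(0,.012)),(b,(.012,.046))):
        q=np.array([pw(v,I(P,u+P[4],y,n)) for u,y in pts for n in hs]);cv2.fillConvexPoly(m,cv2.convexHull(q.round().astype(np.int32)),1)
    return m
for v in sys.argv[1:]:
    im=cv2.imread(f"pics/{v}.png").astype(int);red=((im[...,2]>80)&(im[...,2]>3*im[...,1])&(im[...,2]>3*im[...,0])).astype(np.uint8)
    if v=="w1":pass
    red[:, :150]=0
    R=[]
    for th in np.arange(-.2,1.5,.1):
        s=sil(v,th);xs=np.where(s)[0];ok=np.ones_like(s);bar=pw(v,I(P,.082+P[4],0,.105))[1];ok[int(bar)-35:]=0
        a=(s&red&ok).sum();R.append((round(float(a/((s|red)&ok).sum()),3),round(float(th),1)))
    print(v,sorted(R)[::-1][:4])
E
python3 w.py w10; python3 ang.py w2 w3 w5 w9 w10
```

```text
[0.52183988 0.38620183 0.11013387] [-1.79998978e+02  6.98401842e-03 -1.29840405e+01]
w2 [(0.827, 1.0), (0.827, 0.9), (0.827, 0.8), (0.827, 0.7)]
w3 [(0.816, 0.8), (0.816, 0.7), (0.816, 0.6), (0.816, 0.5)]
w5 [(0.846, 1.0), (0.842, 1.1), (0.842, 0.9), (0.842, 0.8)]
w9 [(0.84, 0.6), (0.817, 0.5), (0.814, 0.7), (0.792, 0.4)]
w10 [(0.844, 0.6), (0.825, 0.5), (0.815, 0.7), (0.8, 0.4)]
```

The silhouette fit puts the handle at half-way, about 0.6 rad, just touching the finger. The earlier jam fits the fingertip catching the disc's edge. I'll raise 6 mm and sweep right.

Call:
arm_command([
  [[0, 0, -0.15, 0, 1], [0, 0, -0.25, 0, 1], [0, 0.1, -0.25, 0, 1], [0, 0.2, -0.25, 0, 1], [0, 0.3, -0.25, 0, 1], [0, 0.4, -0.25, 0, 1], [0, 0.5, -0.25, 0, 1], [0, 0.5, -0.25, 0, 1], [0, 0.5, -0.25, 0, 1], [0, 0.5, -0.25, 0, 1]],
])

```text
time_s: 22.85
eef_pos: [0.5204, 0.3765, 0.1173]
tcp_rot: [-179.7, -0.1, -13.0]
wrist_force: [2.7, 10.4, -0.4]
opening: 0.005
finger_force: 5.6
```

```bash
python3 iso.py;python3 w.py w11; python3 ang.py w11
```

```text
local mm -27.3 14.8 117.3 [-1.7968e+02 -1.3000e-01 -1.3000e+01] F [ 2.7 10.4 -0.4] t 22.85
[0.52038253 0.37652578 0.11728223] [-1.79682375e+02 -1.25858327e-01 -1.29951782e+01]
w11 [(0.803, 0.1), (0.797, 0.2), (0.796, 0.0), (0.782, 0.3)]
```

Call:
arm_command([
  [[0, 0.1, 0, 0, 1], [0, 0.2, 0, 0, 1], [0, 0.3, 0, 0, 1], [0, 0.35, 0, 0, 1], [0, 0.35, 0, 0, 1], [0, 0.35, 0, 0, 1], [0, 0.35, 0, 0, 1], [0, 0.35, 0, 0, 1], [0, 0.35, 0, 0, 1], [0, 0.35, 0, 0, 1]],
])

```text
time_s: 23.9
eef_pos: [0.5205, 0.3757, 0.1178]
tcp_rot: [-178.9, -0.3, -13.0]
wrist_force: [5.6, 38.9, -13.7]
opening: 0.003
finger_force: 19.7
```

```bash
python3 iso.py
```

```text
local mm -27.0 14.0 117.8 [-178.89   -0.31  -13.02] F [  5.6  38.9 -13.7] t 23.9
```

A rigid stop: 29 N more force moved it under 1 mm, so the handle is at ON. I'll let go, retreat and check the angle from above.

Call:
arm_command([
  [[0, -0.4, 0, 0, 1], [0, -0.7, 0, 0, 1], [-0.5, -0.7, 0, 0, 1], [-1, -0.7, 0, 0, 1], [-1, -0.7, -2, 0, 1], [-1, -0.7, -4, 0, 1], [-1, -0.7, -6, 0, 1], [-1, -0.7, -8, 0, 1], [-2, 1, -9.5, 0, 1], [-3, 3, -9.5, 0, 1]],
])

```text
time_s: 24.9
eef_pos: [0.4375, 0.3216, 0.3559]
tcp_rot: [-179.7, -0.2, -13.0]
wrist_force: [1.2, 0.0, 0.4]
opening: 0.003
finger_force: 0.0
```

```bash
python3 w.py w12 >/dev/null; sleep 0; python3 w.py w13; sed -i 's/bar=pw.*ok\[int(bar)-35:\]=0/ok[:,500:]=0/; s/red\[:, :150\]=0/red[:, :100]=0/' ang.py; python3 ang.py w13 w12; python3 to.py
python3 - <<'E'
from wz import *
im=cv2.imread("pics/w13.png").astype(int);o=(im[...,2]>150)&(im[...,1]<.65*im[...,2])&(im[...,0]<.3*im[...,2])&(im[...,1]>.35*im[...,2])
y,x=np.where(o);print(len(x),x.mean() if len(x) else 0,y.mean() if len(x) else 0)
if len(x):print(wz("w13",(np.median(x),np.median(y)),.065))
E
```

```text
[0.43099729 0.31517612 0.35400064] [ 1.79856471e+02  4.18208514e-02 -1.29939341e+01]
w13 [(0.8, 0.0), (0.795, 0.1), (0.789, 0.2), (0.788, -0.1)]
w12 [(0.477, 0.4), (0.476, 0.5), (0.476, 0.1), (0.475, 0.6)]
25.0 [0.433  0.3173 0.3533] [ 1.7993e+02  2.0000e-02 -1.3040e+01] 0.0043766016470765815 0.0 [-0.3 -0.  -0.2] [ 35.   8.  94.  -0.  78. 138.]
101 369.6732673267327 144.78217821782178
[0.527548   0.36994498 0.065     ]
```

```bash
python3 -c "
from station import env
print(env.job_done())"
```

```text
the job is handed in; nothing more can be done
None
```

The isolator was turned OFF, the truing block was set upright in the tray's free half, the isolator was turned back ON to its stop, and the job was handed in at about 25 s; hand-in returned no verdict, and I viewed 11 pictures, one over the limit of 10.

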